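# Nip a terracotta pot in the crank-wound rack clamp

## Task

Stand the small terracotta pot upright on the bed of the green rack clamp, between the two cork-faced jaws and centred across their width, and let go of it. Then take the clamp's crank by its free-spinning orange grip and wind it clockwise until the moving jaw has pushed the pot up against the other jaw and holds it snugly, ready for its drain hole to be drilled: go by feel, firm but not overtightened, because terracotta cracks. Let go of the crank and leave the other loose things on the bench where they are.

Things in the scene. Friction and masses are not known exactly. Their poses are not given: they have to be found in the camera images.
- pot: Small loose straight-sided terracotta pot, upright on the bench, open on top: 62 mm across, 62 mm tall, wall 5 mm, 120 to 175 g. Origin: centre of its underside, z up. Can be gripped from above across its outside. A clamping force of 8 N or more holds it snugly; above 90 N it cracks.
- clamp: Green rack clamp fixed to the bench. Origin: bench surface under the bed's middle; x across the jaws, y from the set jaw to the gear head (90 x 90 mm, top z = 87 mm, centred at y = 200). Bed 12 mm thick, 130 mm wide. Both jaws 80 mm wide, z = 14 to 70 mm. The set jaw's cork face is somewhere in y = -68 to -52 mm, set differently each time, not measured; it does not give.
- clamp_bed (a point): Middle of the bed, on its upper surface (12 mm above the bench): a good place to stand the pot, x = 0, y = 0 in the clamp's frame, with space on both sides to each jaw.
- jaw: The moving jaw with its toothed rack. It slides along the clamp towards the set jaw (towards -y of the clamp) by 8 mm for each radian of crank, 50 mm a turn. Its body origin reads the clamp's origin when fully open (crank at 0), and slides with the jaw; see jaw_face for the face.
- jaw_face (a point): Middle of the moving jaw's cork face, 42 mm above the bench; at y = 110 mm in the clamp's frame when fully open (crank at 0). Starts between y = 74 and 110 mm. The facing is on rubber and gives 1 mm for each 40 N (the point does not show that).
- crank (a joint): Crank angle, rad: 0 = jaw fully open, arm along the clamp's +x; grows clockwise from above, closing the jaw; travel 0 to 15.6, starts in 0 to 4.5, bites after 1.2 to 2.4 turns. Free winding takes a steady 3 N at the grip, whichever way it is wound; each newton on the pot adds 0.16 N, so 5 to 8 N in all is a firm hold, over 15 N far too much. Let go, it eases to 18 N or less on the pot and holds.
- crank_axis (a point): Point on the crank's vertical turning axis, 133 mm above the bench, level with the middle of the grip (x = 0, y = 200 mm in the clamp's frame).
- crank_grip (a point): Middle of the upright orange grip: 21 mm across, 50 mm tall, its top 158 mm and its foot 108 mm above the bench, standing on the crank arm (8 mm thick, its top at 106 mm). It circles the axis at 50 mm radius and spins freely on its pin, so that a hand can keep its direction while it goes round.
- big_pot: Bystander: large terracotta pot, 124 mm across and 124 mm tall. Origin: centre of underside.
- trowel: Bystander: red plastic trowel lying flat, 290 mm long, 72 mm wide. Origin: under the neck between blade (+x) and handle.
- bulb_planter: Bystander: steel bulb planter standing on its tube, 64 mm across, 205 mm tall, with a wooden cross handle. Origin: centre of underside.
- dome: Bystander: clear plastic propagation dome on a black tray, 220 x 160 x 115 mm. Origin: centre of underside.
- tin: Bystander: open aluminium tin, 70 mm across, 90 mm tall. Origin: centre of underside.
- brush: Bystander: bench brush lying flat. Origin: under its middle.
Things that resemble listed ones, but are neither listed nor needed, are in the scene too. What is shaped like the pot but blue is not meant.

How it is judged:
On the way, in this order (a step that is already met when the one before it is completed fails the run):
1. the pot stands upright on the clamp's bed between the open jaws, let go (x of pot in the frame of clamp between -0.022 and 0.022 m and y of pot in the frame of clamp between -0.05 and 0.07 m and z of pot in the frame of clamp between 0.006 and 0.018 m and angle between pot's own z axis and vertical below 0.12 rad and contact force between the fingers and pot below 0.1 N and contact force between anything else and pot above 0.3 N and contact force between jaw and pot below 0.5 N and linear speed of pot below 0.02 m/s), for 0.2 s.
2. the moving jaw grips the pot with at least 8 N (x of pot in the frame of clamp between -0.022 and 0.022 m and y of pot in the frame of clamp between -0.05 and 0.07 m and z of pot in the frame of clamp between 0.006 and 0.018 m and angle between pot's own z axis and vertical below 0.12 rad and contact force between jaw and pot above 8 N), for 0.2 s.
At the end, for the whole second after the job is handed in: The pot stands upright (within 7 degrees) on the clamp's bed between the jaws, within 22 mm of centre across their width, at rest, clamped by the moving jaw with 6 to 90 N; the crank is still (x of pot in the frame of clamp between -0.022 and 0.022 m and y of pot in the frame of clamp between -0.05 and 0.07 m and z of pot in the frame of clamp between 0.006 and 0.018 m and angle between pot's own z axis and vertical below 0.12 rad and contact force between jaw and pot between 6 and 90 N and linear speed of pot below 0.01 m/s and velocity of joint crank between -0.05 and 0.05 rad/s); the robot touches nothing.
It fails at once if the pot is squeezed by the jaw with more than 90 N and cracks (contact force between jaw and pot above 90 N).
It fails at once if the pot is tipped over (angle between pot's own z axis and vertical above 0.8 rad).
It fails at once if a bystander is moved by more than 20 mm (distance of any of big_pot, trowel, bulb_planter, dome, tin, brush from where it was at the start of the episode above 0.02 m).
It also fails if it takes over 72 s, if anything falls off the work surface, if the arm or the gripper's body presses on something with over 40 N, if the wrist force passes 120 N, or if a joint passes its speed limit or range.

## Robot

A 6-joint arm with a two-finger parallel gripper is mounted at the origin on the work surface. World frame = base frame: x ahead of the robot, y to its left, z up, the work surface at z = 0. Lengths are in m, angles in rad, forces in N, time in s.
With the tool pointing down it reaches from about 0.35 to 0.775 m from the base axis. Payload 7.3 kg.
Tool frame: the origin (TCP) lies midway between the tips of the shut fingers; the grasp point (between the pads) lies 19 mm behind it (robot.grip_depth is the z of the grasp point in the tool frame, in m); z points along the fingers, y is the line along which they close (so a half turn about z gives the same grasp; the last joint's range is limited). The gripper opens to 92 mm and grips with 3 to 60 N. Pads are 19 mm wide; open, the fingers measure 130 mm over their backs; the gripper's body (75 mm by 190 mm) begins 47 mm behind the grasp point.
Start: joints at [-1.342, 0.342, 1.524, -0, 1.275, -0.146], TCP at [0.192, -0.489, 0.227] pointing down, gripper open.
Joint ranges: [-2.53, 2.53], [-0.77, 2.02], [0.04, 2.7], [-1, 4.14], [0.28, 2.66], [-3.11, 3.11]. Speed limits (rad/s): [2.57, 2.57, 3.14, 3.14, 3.14, 3.14].

## Interface

Orientations are given as [roll, pitch, yaw] about the fixed x, y, z axes, in that order (R = Rz(yaw) Ry(pitch) Rx(roll)).
In Python, from cell import robot, viewer gives the robot as it stands.
- The arm moves only by the tool step_arm, never from a script. Its argument "increments" is a list of rows, each an object with "delta_pos": the shift along the tool's x, y, z in cm, a list of three; "dr": the turn, a rotation vector about the tool's x, y, z in degrees, a list of three; "fingers": the closure, from -1 (fully open) to 1 (shut), so that 0 is half open. In form: [{"delta_pos": [tx, ty, tz], "dr": [wx, wy, wz], "fingers": fingers}, ...]. A call has exactly 5 rows; each row is the pose to reach, as a shift and turn from the pose commanded when the call began, along the tool's axes at that moment; what a row does not reach only later rows make up. A row lasts 1/8 s, in which the tool goes at most 62.5 mm and 10.7 degrees, less where a joint would pass 70% of its speed; a pose out of reach is approached as far as the arm can. A call with a gripper value outside its range is refused whole. The fingers move at their own pace and stop on an object; "newtons" is the grip in N (left out, the last holds). Time passes only in rows, so rows that repeat a pose let the fingers close, or fill a call up. It gives the time, the measured TCP pose, the force, the opening and the grip force at its end, in the units of the state.
- robot.observe(): the state, without advancing time (a new reading comes with each control period).
- viewer.read_camera(name): name is "scene" or "top" or "wrist"; returns the picture (420x560x3 uint8, red, green, blue); there is no depth.
- viewer.camera_params(name): a dict with "K" (3x3 intrinsics, pixels), "k1" (the pictures are not rectified: a ray, as slopes to the right and down, at radius r is drawn at 1 + k1 r^2 times it, then the intrinsics apply), "T" (4x4, takes a point from camera to world coordinates). Camera axes: x right, y down, z forward; pixel columns grow to the right and rows downward; lengths in m; the calibration is good to about 2 mm. A picture is of the moment at which its call begins: read the wrist's pose just before it. camera_params takes no time and is no camera call; for the wrist camera it gives the pose at the moment of the call.
- robot.hand_in(): hands the job in; it is judged then, once.
The state is a dict: "time": time; "qpos": joint angles; "qvel": joint speeds; "joint_efforts": joint torques, N m; "tool_pos": TCP position; "tool_rot": TCP orientation; "contact_force": force on the tool from outside, world axes, zero at the start; "torque": the same for the moment, N m; "opening": finger opening in m; "grip_force": force on a finger pad.
Only numpy, scipy, OpenCV 4.12 (cv2) and the standard library are available. Lean on these libraries where they do the work, as an engineer would, in place of code of your own. Each camera call takes 0.05 s, during which the arm holds its last target. There are 200 camera calls.

## Working session

There is one attempt and no reset: what is moved stays moved. The work goes in short steps, Python scripts to look and compute and a tool call to move; the robot and the scene stay as the last step left them, time stands still between calls to the robot, and variables do not carry over. Pictures are saved under pics/ and viewed, at most 10 in all, crops included, and the job is handed in when it is done.

Besides the shell and the picture viewer there is one more tool, called after ">>>" by a JSON object that holds its "method" and its "body", one argument or row to a line. step_arm: Moves the arm, as the interface text tells. Its arguments: {"type":"object","properties":{"increments":{"type":"array"},"newtons":{"type":"number"}},"required":["increments"]}

```bash
ls; mkdir -p pics; cat > h.py <<'E'
import numpy as np, cv2
from cell import robot, viewer
from scipy.spatial.transform import Rotation as R
def snap(cam,name):
    p=viewer.camera_params(cam); im=viewer.read_camera(cam)
    cv2.imwrite(f'pics/{name}.png',im[:,:,::-1]); np.savez(f'pics/{name}.npz',K=p['K'],k1=p['k1'],T=p['T'],im=im); return im
def ray(name,u,v):
    p=np.load(f'pics/{name}.npz');K=p['K'];k1=float(p['k1'])
    xd=np.array([(u-K[0,2])/K[0,0],(v-K[1,2])/K[1,1]]);x=xd.copy()
    for _ in range(30): x=xd/(1+k1*(x@x))
    T=p['T'];return T[:3,3],T[:3,:3]@np.array([x[0],x[1],1])
def atz(name,u,v,z):
    o,d=ray(name,u,v);return o+d*(z-o[2])/d[2]
def proj(name,P):
    p=np.load(f'pics/{name}.npz');K=p['K'];k1=float(p['k1']);T=p['T']
    c=T[:3,:3].T@(np.array(P)-T[:3,3]);x=c[:2]/c[2];x=x*(1+k1*(x@x));return np.array([K[0,0]*x[0]+K[0,2],K[1,1]*x[1]+K[1,2]])
def totool(target,rpy=None):
    s=robot.observe();Rt=R.from_euler('xyz',s['tool_rot']).as_matrix()
    return Rt.T@(np.array(target)-s['tool_pos'])*100
E
python3 - <<'E'
from h import *
print(robot.observe())
for c in('scene','top'): snap(c,c+'0'); 
E
```

```text
pics
{'time': 0.0, 'qpos': array([-1.34201877e+00,  3.42723658e-01,  1.52501719e+00, -3.94002524e-05,
        1.27543413e+00, -1.45971228e-01]), 'qvel': array([ 0.00187335,  0.00036299, -0.00055811, -0.00141444,  0.00064729,
       -0.00103982]), 'joint_efforts': array([ 7.40061532e-04, -4.31245816e+01, -2.44218886e+01,  7.17497477e-02,
        5.57788624e-02, -1.62716506e-04]), 'tool_pos': array([ 0.19209744, -0.48814155,  0.22604444]), 'tool_rot': array([-3.14002167e+00, -1.92879581e-04,  3.74760131e-01]), 'contact_force': array([ 0.20345574, -0.66628548, -0.10993332]), 'torque': array([ 0.00412232, -0.00668973, -0.00094772]), 'grip_force': 0.0, 'opening': 0.0919776286001217}
```

View pics/top0.png

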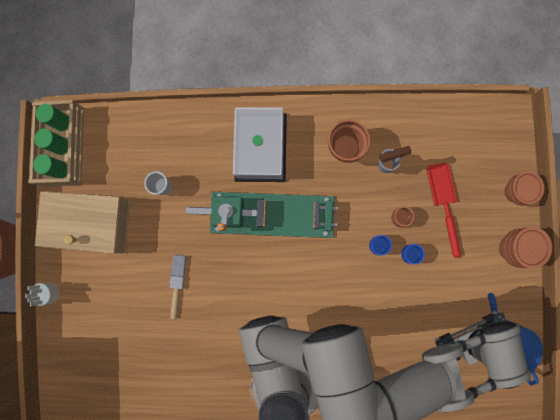

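View pics/scene0.png

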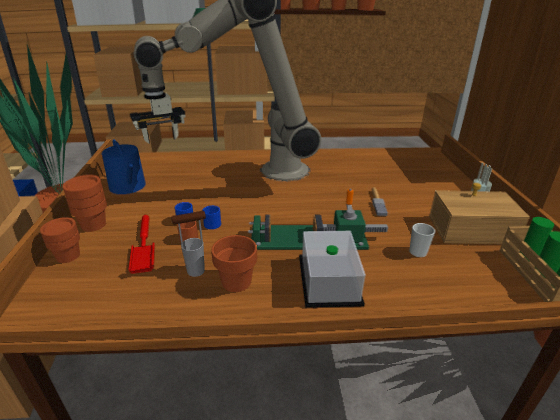

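Top view: the small terracotta pot is at (403,217). Things that could be mistaken for it are the blue pots (380,245) and (412,254), the big pot (349,142), and the stacked pots (527,189) and (527,247). The clamp runs from (212,215) to (335,215), and the orange grip is near (220,227). Next I'll check my choice in one close crop.

```bash
python3 - <<'E'
from h import *
im=cv2.imread('pics/top0.png')[175:275,180:440]
cv2.imwrite('pics/crop0.png',cv2.resize(im,(780,300),interpolation=cv2.INTER_CUBIC))
for n,u,v,z in [('pot rim',403,217,.062),('clampL',212,215,.087),('headtop c',226,213,.087),('bed end',335,215,.012),('grip',220,227,.158),('bp',349,142,.124),('planter',395,154,.2),('trowel',453,230,.02),('dome',259,145,.1)]: print(n,atz('top0',u,v,z).round(3))
print(np.load('pics/top0.npz')['T'])
E
```

```text
pot rim [ 0.521 -0.365  0.062]
clampL [0.538 0.208 0.087]
headtop c [0.543 0.166 0.087]
bed end [ 0.535 -0.162  0.012]
grip [0.498 0.173 0.158]
bp [ 0.741 -0.203  0.124]
planter [ 0.689 -0.324  0.2  ]
trowel [ 0.48  -0.528  0.02 ]
dome [0.743 0.063 0.1  ]
[[-0.01954114 -0.99641502  0.08231194  0.42269342]
 [-0.99969488  0.02071674  0.01345246 -0.07214532]
 [-0.01510947 -0.08202395 -0.99651582  1.68191218]
 [ 0.          0.          0.          1.        ]]
```

View pics/crop0.png

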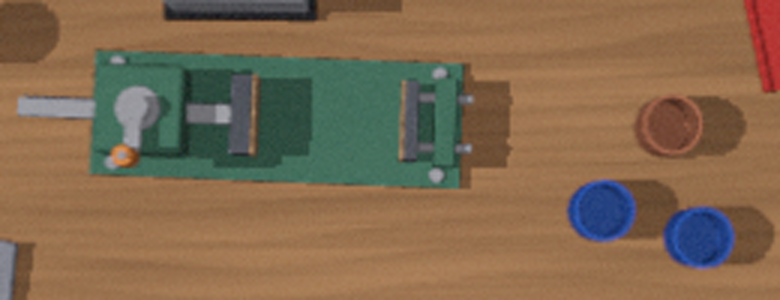

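The crop shows one unglazed terracotta pot at crop (670,125), which is (403,217) in the full image. It sits apart from the two blue ones. The orange grip is at crop (123,155), the hub at (136,108), the moving jaw's cork face at (256,114) and the set jaw's face at (402,120).

```bash
python3 - <<'E'
from h import *
f=lambda u,v,z: atz('top0',180+(u+.5)/3-.5,175+(v+.5)/3-.5,z)
c=[f(*p,.012) for p in [(96,52),(463,64),(460,188),(90,174)]]
print(np.round(c,4)); a=(c[1]+c[2])/2; b=(c[0]+c[3])/2; d=(b-a)[:2]; print('len',np.hypot(*d),'w',np.linalg.norm(c[1]-c[2]),np.linalg.norm(c[0]-c[3]))
d/=np.hypot(*d);yaw=np.arctan2(-d[0],d[1]); print('yaw',np.degrees(yaw))
hub=f(136,108,.11);grip=f(123,155,.158)
j=f(256,114,.07);s=f(402,120,.07)
print('hub',hub,'grip',grip,'r',np.hypot(*(grip-hub)[:2]),'jaw',j,'set',s,'pot',f(670,125,.062))
O=hub[:2]-.2*d; O2=(a+b)[:2]/2
ex=np.array([d[1],-d[0]])
print('origin from hub',O,'x resid of bed line',(a[:2]-hub[:2])@ex,(b[:2]-hub[:2])@ex)
for n,p in [('bedfar',a),('bednear',b),('jaw',j),('set',s),('grip',grip)]:
  q=p[:2]-O;print(n,q@ex,q@d)
E
```

```text
[[ 0.6151  0.2215  0.012 ]
 [ 0.5943 -0.1603  0.012 ]
 [ 0.4661 -0.154   0.012 ]
 [ 0.4879  0.2287  0.012 ]]
len 0.38287405911430206 w 0.12830629241374075 0.127380293967654
yaw -3.1871890652339174
hub [0.5478236  0.16506801 0.11      ] grip [0.49964819 0.17065327 0.158     ] r 0.048498095408269944 jaw [0.5425266  0.05050967 0.07      ] set [ 0.53353538 -0.09503751  0.07      ] pot [ 0.52335433 -0.36459311  0.062     ]
origin from hub [ 0.53670395 -0.03462263] x resid of bed line 0.00033908982618766417 0.00033908982618766634
bedfar 0.0003390898261876876 -0.12270648981872993
bednear 0.00033908982618768846 0.2601675692955721
jaw 0.0010804398101780105 0.08532435032061778
set 0.0001952920432918225 -0.06049760196488262
grip -0.04841142407716103 0.2028981506259899
```

>>> {"method": "step_arm", "body": {
  "increments": [
    {"delta_pos": [4, 0, 0.5], "dr": [0, 0, -8], "fingers": -1},
    {"delta_pos": [10, 0.2, 1.5], "dr": [0, 0, -18], "fingers": -1},
    {"delta_pos": [16, 0.3, 2.5], "dr": [0, 0, -28], "fingers": -1},
    {"delta_pos": [22, 0.5, 3.5], "dr": [0, 0, -38], "fingers": -1},
    {"delta_pos": [28, 0.6, 4.5], "dr": [0, 0, -48], "fingers": -1}
  ]
}}

```text
time: 0.72
tool_pos: [0.4566, -0.3907, 0.1811]
tool_rot: [-3.141, -0.0, 1.218]
contact_force: [0.2, -1.0, -0.3]
opening: 0.0918
grip_force: 0.0
```

```bash
cat >> h.py <<'E'
def go(target,yawdeg):
    s=robot.observe();Rt=R.from_euler('xyz',s['tool_rot']);Rd=R.from_euler('xyz',[np.pi,0,np.radians(yawdeg)])
    print('t',round(s['time'],2),'delta',totool(target).round(2),'dr',np.degrees((Rt.inv()*Rd).as_rotvec()).round(2),'pos',s['tool_pos'].round(4),'F',s['contact_force'].round(1))
E
python3 - <<'E'
from h import *
go([.523,-.365,.15],86.8)
E
```

```text
t 0.72 delta [4.71 5.35 3.11] dr [ -0.02  -0.   -17.  ] pos [ 0.4566 -0.3907  0.1811] F [ 0.2 -1.  -0.3]
```

>>> {"method": "step_arm", "body": {
  "increments": [
    {"delta_pos": [1.5, 1.7, 1.0], "dr": [0, 0, -6], "fingers": -1},
    {"delta_pos": [3.2, 3.6, 2], "dr": [0, 0, -12], "fingers": -1},
    {"delta_pos": [4.7, 5.3, 3], "dr": [0, 0, -17], "fingers": -1},
    {"delta_pos": [4.7, 5.3, 3], "dr": [0, 0, -17], "fingers": -1},
    {"delta_pos": [4.7, 5.3, 3], "dr": [0, 0, -17], "fingers": -1}
  ]
}}

```text
time: 1.35
tool_pos: [0.5205, -0.3664, 0.1517]
tool_rot: [-3.141, -0.0, 1.508]
contact_force: [-0.3, 0.1, 0.5]
opening: 0.0918
grip_force: 0.0
```

```bash
python3 - <<'E'
from h import *
go([.523,-.365,.026],86.8)
snap('wrist','w1')
print(proj('w1',[.5234,-.3646,.062]))
E
```

```text
t 1.35 delta [ 0.16  0.25 12.57] dr [-0.04 -0.   -0.4 ] pos [ 0.5205 -0.3664  0.1517] F [-0.3  0.1  0.5]
[285.44433003 208.85832888]
```

View pics/w1.png

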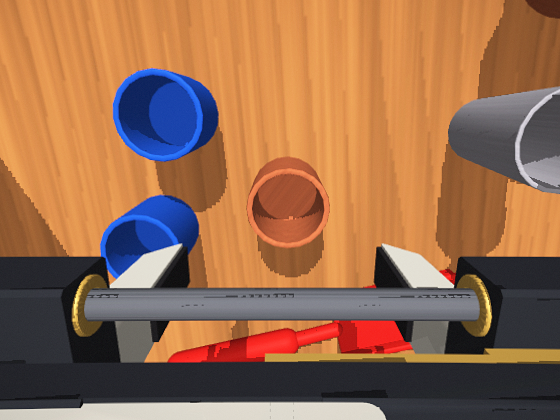

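The wrist view shows the terracotta pot's rim centred at (288,208), against a prediction of (285,209), so it is about 2 mm further in +x. The blue pots at (165,115) and (150,240) are clear of the fingers.

>>> {"method": "step_arm", "body": {
  "increments": [
    {"delta_pos": [0.3, 0.5, 3], "dr": [0, 0, -0.4], "fingers": -1},
    {"delta_pos": [0.3, 0.5, 6.5], "dr": [0, 0, -0.4], "fingers": -1},
    {"delta_pos": [0.3, 0.5, 10], "dr": [0, 0, -0.4], "fingers": -1},
    {"delta_pos": [0.3, 0.5, 12.3], "dr": [0, 0, -0.4], "fingers": -1},
    {"delta_pos": [0.3, 0.5, 12.3], "dr": [0, 0, -0.4], "fingers": -1}
  ],
  "newtons": 15
}}

```text
time: 2.02
tool_pos: [0.5247, -0.3634, 0.0274]
tool_rot: [-3.139, -0.002, 1.515]
contact_force: [0.9, -0.0, -0.1]
opening: 0.0921
grip_force: 0.0
```

>>> {"method": "step_arm", "body": {
  "increments": [
    {"delta_pos": [0, 0, 0], "dr": [0, 0, 0], "fingers": 1},
    {"delta_pos": [0, 0, 0], "dr": [0, 0, 0], "fingers": 1},
    {"delta_pos": [0, 0, 0], "dr": [0, 0, 0], "fingers": 1},
    {"delta_pos": [0, 0, 0], "dr": [0, 0, 0], "fingers": 1},
    {"delta_pos": [0, 0, 0], "dr": [0, 0, 0], "fingers": 1}
  ],
  "newtons": 15
}}

```text
time: 2.65
tool_pos: [0.5264, -0.3638, 0.0296]
tool_rot: [3.141, 0.001, 1.516]
contact_force: [-1.5, 0.8, 6.0]
opening: 0.0626
grip_force: 15.0
```

```bash
python3 - <<'E'
from h import *
yaw=np.radians(-3.19);ex=np.array([np.cos(yaw),np.sin(yaw)]);ey=np.array([-np.sin(yaw),np.cos(yaw)]);O=np.array([.5367,-.0346])
P=O-.010*ey;print(P,robot.observe()['opening'],robot.observe()['grip_force'])
go([*P,.15],86.8)
E
```

```text
[ 0.53614353 -0.0445845 ] 0.06264765129286287 15.001145107671618
t 2.65 delta [ 31.91  -0.76 -12.07] dr [0.03 0.05 0.08] pos [ 0.5264 -0.3638  0.0296] F [-1.5  0.8  6. ]
```

>>> {"method": "step_arm", "body": {
  "increments": [
    {"delta_pos": [0, 0, -4], "dr": [0, 0, 0], "fingers": 1},
    {"delta_pos": [2, 0, -9], "dr": [0, 0, 0], "fingers": 1},
    {"delta_pos": [7, -0.2, -12], "dr": [0, 0, 0], "fingers": 1},
    {"delta_pos": [13, -0.3, -12], "dr": [0, 0, 0], "fingers": 1},
    {"delta_pos": [18, -0.4, -12], "dr": [0, 0, 0], "fingers": 1}
  ]
}}

```text
time: 3.28
tool_pos: [0.5319, -0.1815, 0.149]
tool_rot: [3.141, -0.0, 1.516]
contact_force: [1.0, -0.1, -0.9]
opening: 0.063
grip_force: 15.0
```

>>> {"method": "step_arm", "body": {
  "increments": [
    {"delta_pos": [5, -0.1, 0], "dr": [0, 0, 0], "fingers": 1},
    {"delta_pos": [10, -0.3, 0], "dr": [0, 0, 0], "fingers": 1},
    {"delta_pos": [13.5, -0.4, 0], "dr": [0, 0, 0], "fingers": 1},
    {"delta_pos": [13.9, -0.4, 0], "dr": [0, 0, 0], "fingers": 1},
    {"delta_pos": [13.9, -0.4, 0], "dr": [0, 0, 0], "fingers": 1}
  ]
}}

```text
time: 3.9
tool_pos: [0.5357, -0.0447, 0.1486]
tool_rot: [-3.141, 0.0, 1.517]
contact_force: [-0.2, 0.2, -0.9]
opening: 0.0626
grip_force: 15.0
```

```bash
python3 - <<'E'
from h import *
go([.5361,-.0446,.042],86.8)
snap('wrist','w2')
print(robot.observe()['opening'])
yaw=np.radians(-3.19);Rm=R.from_euler('z',yaw).as_matrix();O=np.array([.5367,-.0346,0])
for p in [(-.04,-.0605,.07),(.04,-.0605,.07),(-.04,.0844,.07),(.04,.0844,.07),(-.065,.0,.012),(.065,0,.012)]:
  print(p,proj('w2',O+Rm@np.array(p)).round(0))
E
```

```text
t 3.9 delta [1.000e-02 4.000e-02 1.066e+01] dr [-0.01  0.02  0.12] pos [ 0.5357 -0.0447  0.1486] F [-0.2  0.2 -0.9]
0.0629342344140931
(-0.04, -0.0605, 0.07) [229. 280.]
(0.04, -0.0605, 0.07) [336. 280.]
(-0.04, 0.0844, 0.07) [219.  73.]
(0.04, 0.0844, 0.07) [346.  73.]
(-0.065, 0.0, 0.012) [206. 184.]
(0.065, 0, 0.012) [358. 184.]
```

View pics/w2.png

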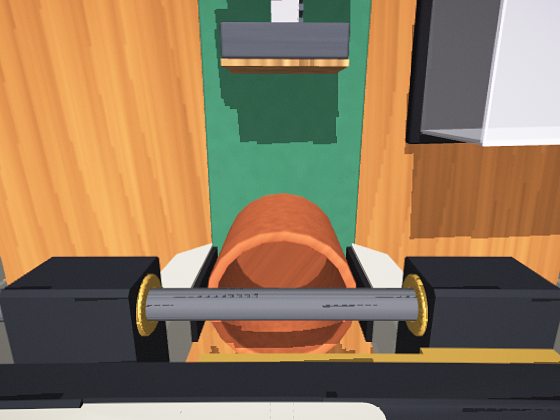

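The pot hangs centred over the bed at about u=284. The moving jaw spans u=221–349 at v≈65 and the bed spans u=208–360, so the alignment is within 2 mm. The dome at the right is clear of the gripper.

>>> {"method": "step_arm", "body": {
  "increments": [
    {"delta_pos": [0, 0, 3], "dr": [0, 0, 0], "fingers": 1},
    {"delta_pos": [0, 0, 6], "dr": [0, 0, 0], "fingers": 1},
    {"delta_pos": [0, 0, 8.5], "dr": [0, 0, 0], "fingers": 1},
    {"delta_pos": [0, 0, 10], "dr": [0, 0, 0], "fingers": 1},
    {"delta_pos": [0, 0, 10.4], "dr": [0, 0, 0], "fingers": 1}
  ]
}}

```text
time: 4.58
tool_pos: [0.5354, -0.0453, 0.044]
tool_rot: [-3.14, -0.0, 1.515]
contact_force: [0.3, 0.9, -0.9]
opening: 0.0626
grip_force: 15.0
```

>>> {"method": "step_arm", "body": {
  "increments": [
    {"delta_pos": [0, 0, 0.1], "dr": [0, 0, 0], "fingers": 1},
    {"delta_pos": [0, 0, 0.2], "dr": [0, 0, 0], "fingers": 1},
    {"delta_pos": [0, 0, 0.3], "dr": [0, 0, 0], "fingers": 1},
    {"delta_pos": [0, 0, 0.3], "dr": [0, 0, 0], "fingers": 1},
    {"delta_pos": [0, 0, 0.3], "dr": [0, 0, 0], "fingers": 1}
  ]
}}

```text
time: 5.2
tool_pos: [0.5358, -0.0446, 0.0419]
tool_rot: [3.141, 0.0, 1.516]
contact_force: [-0.3, -1.4, -1.9]
opening: 0.0627
grip_force: 15.0
```

>>> {"method": "step_arm", "body": {
  "increments": [
    {"delta_pos": [0, 0, 0.05], "dr": [0, 0, 0], "fingers": 1},
    {"delta_pos": [0, 0, 0.1], "dr": [0, 0, 0], "fingers": 1},
    {"delta_pos": [0, 0, 0.15], "dr": [0, 0, 0], "fingers": 1},
    {"delta_pos": [0, 0, 0.15], "dr": [0, 0, 0], "fingers": 1},
    {"delta_pos": [0, 0, 0.15], "dr": [0, 0, 0], "fingers": 1}
  ]
}}

```text
time: 5.82
tool_pos: [0.5358, -0.0445, 0.0416]
tool_rot: [3.141, 0.0, 1.516]
contact_force: [-3.4, 0.3, 11.5]
opening: 0.0626
grip_force: 15.0
```

Contact with the bed is felt at 11 N, so I'll release and lift.

>>> {"method": "step_arm", "body": {
  "increments": [
    {"delta_pos": [0, 0, -0.08], "dr": [0, 0, 0], "fingers": 0.2},
    {"delta_pos": [0, 0, -0.08], "dr": [0, 0, 0], "fingers": -1},
    {"delta_pos": [0, 0, -0.08], "dr": [0, 0, 0], "fingers": -1},
    {"delta_pos": [0, 0, -0.08], "dr": [0, 0, 0], "fingers": -1},
    {"delta_pos": [0, 0, -0.08], "dr": [0, 0, 0], "fingers": -1}
  ]
}}

```text
time: 6.45
tool_pos: [0.5356, -0.0446, 0.0409]
tool_rot: [-3.141, 0.0, 1.516]
contact_force: [-0.1, 0.3, -0.3]
opening: 0.0911
grip_force: 0.0
```

>>> {"method": "step_arm", "body": {
  "increments": [
    {"delta_pos": [0, 0, -3], "dr": [0, 0, 0], "fingers": -1},
    {"delta_pos": [0, 0, -8], "dr": [0, 0, 0], "fingers": -1},
    {"delta_pos": [0, 0, -13], "dr": [0, 0, 0], "fingers": -1},
    {"delta_pos": [3, 0, -17], "dr": [0, 0, 0], "fingers": -1},
    {"delta_pos": [6, 0, -18], "dr": [0, 0, 0], "fingers": -1}
  ]
}}

```text
time: 7.08
tool_pos: [0.5402, 0.0157, 0.2242]
tool_rot: [3.136, 0.0, 1.515]
contact_force: [0.5, 0.4, -1.2]
opening: 0.0922
grip_force: 0.0
```

```bash
python3 - <<'E'
from h import *
go([.499,.171,.124],86.8); snap('wrist','w3')
yaw=np.radians(-3.19);Rm=R.from_euler('z',yaw).as_matrix();O=np.array([.5367,-.0346,0])
for p in [(-.04,.0844,.07),(.04,.0844,.07),(-.045,.155,.087),(.045,.155,.087),(-.0484,.2029,.158),(0,.2,.11)]:
  print(p,proj('w3',O+Rm@np.array(p)).round(0))
E
```

```text
t 7.08 delta [15.28 -5.03  9.98] dr [0.32 0.02 0.02] pos [0.5402 0.0157 0.2242] F [ 0.5  0.4 -1.2]
(-0.04, 0.0844, 0.07) [235. 154.]
(0.04, 0.0844, 0.07) [325. 153.]
(-0.045, 0.155, 0.087) [222.  66.]
(0.045, 0.155, 0.087) [337.  66.]
(-0.0484, 0.2029, 0.158) [191. -44.]
(0, 0.2, 0.11) [280.  -9.]
```

View pics/w3.png

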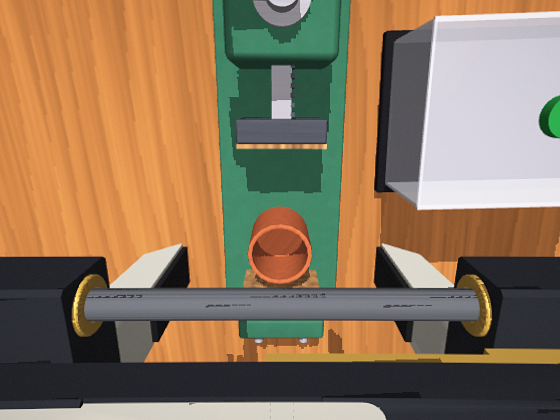

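The pot stands upright on the bed at about (280,253), centred between the jaws. The jaw face is at v≈148, roughly 4 mm further in y than the top view suggested. I'll look at the crank from closer.

>>> {"method": "step_arm", "body": {
  "increments": [
    {"delta_pos": [3, -0.6, 0], "dr": [0, 0, 0], "fingers": -1},
    {"delta_pos": [7, -1.5, 0], "dr": [0, 0, 0], "fingers": -1},
    {"delta_pos": [10, -2.3, 0.5], "dr": [0, 0, 0], "fingers": -1},
    {"delta_pos": [11, -2.5, 1], "dr": [0, 0, 0], "fingers": -1},
    {"delta_pos": [11, -2.5, 1], "dr": [0, 0, 0], "fingers": -1}
  ]
}}

```text
time: 7.75
tool_pos: [0.5197, 0.1265, 0.2104]
tool_rot: [-3.14, 0.001, 1.517]
contact_force: [-0.6, -0.0, 0.1]
opening: 0.0915
grip_force: 0.0
```

```bash
python3 - <<'E'
from h import *
go([.499,.171,.124],86.8); snap('wrist','w4')
yaw=np.radians(-3.19);Rm=R.from_euler('z',yaw).as_matrix();O=np.array([.5367,-.0346,0])
for p in [(-.045,.155,.087),(.045,.155,.087),(-.045,.245,.087),(.045,.245,.087),(-.0484,.2029,.158),(0,.2,.11)]:
  print(p,proj('w4',O+Rm@np.array(p)).round(0))
E
```

```text
t 7.75 delta [ 4.34 -2.3   8.64] dr [-0.07  0.04  0.14] pos [0.5197 0.1265 0.2104] F [-0.6 -0.   0.1]
(-0.045, 0.155, 0.087) [259. 205.]
(0.045, 0.155, 0.087) [367. 205.]
(-0.045, 0.245, 0.087) [257.  91.]
(0.045, 0.245, 0.087) [375.  91.]
(-0.0484, 0.2029, 0.158) [245. 161.]
(0, 0.2, 0.11) [317. 155.]
```

View pics/w4.png

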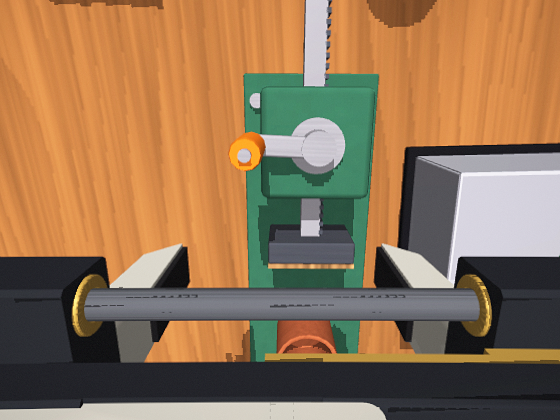

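The orange grip's top is centred at (244,155) against a prediction of (245,161), so it is about 3 mm further in y. The gear head spans u=263–370 and v=87–197, and the hub is at (319,147).

```bash
python3 - <<'E'
from h import *
yaw=np.radians(-3.19);Rm=R.from_euler('z',yaw).as_matrix()
print('grip',atz('w4',244,155,.158)); print('hub',[atz('w4',318.5,147,z).round(4) for z in(.106,.115,.12)])
hd=[atz('w4',u,v,.087) for u,v in[(266,88),(374,88),(370,197),(262,197)]]; print('head',np.mean(hd,0),np.round(hd,4))
jf=atz('w3',282,147,.07); print('jaw w3',jf,'w4',atz('w4',312,266,.07), 'w2', atz('w2',285,67,.07))
g=atz('w4',244,155,.158)
A=(np.mean(hd,0)+atz('w4',318.5,147,.11))/2; print('axis',A,'rel',Rm.T@(g-A))
go([g[0],g[1],.19],86.8)
E
```

```text
grip [0.49965647 0.17430781 0.158     ]
hub [array([0.5493, 0.1704, 0.106 ]), array([0.5485, 0.1715, 0.115 ]), array([0.548 , 0.1721, 0.12  ])]
head [0.55069022 0.16971628 0.087     ] [[0.5125 0.2146 0.087 ]
 [0.5942 0.21   0.087 ]
 [0.5927 0.1247 0.087 ]
 [0.5034 0.1295 0.087 ]]
jaw w3 [0.54364591 0.05530624 0.07      ] w4 [0.54408676 0.05639369 0.07      ] w2 [0.54312442 0.05314854 0.07      ]
axis [0.5498163  0.17029015 0.0985    ] rel [-0.05030568  0.00122018  0.0595    ]
t 7.8 delta [ 4.72 -2.3   2.06] dr [-0.03  0.04  0.08] pos [0.52   0.1259 0.2107] F [ 0.2 -0.9 -0. ]
```

>>> {"method": "step_arm", "body": {
  "increments": [
    {"delta_pos": [2.4, -1.2, 0.5], "dr": [0, 0, 0], "fingers": -1},
    {"delta_pos": [4.65, -2.3, 1.5], "dr": [0, 0, 0], "fingers": -1},
    {"delta_pos": [4.65, -2.3, 3], "dr": [0, 0, 0], "fingers": -1},
    {"delta_pos": [4.65, -2.3, 6], "dr": [0, 0, 0], "fingers": -1},
    {"delta_pos": [4.65, -2.3, 8.1], "dr": [0, 0, 0], "fingers": -1}
  ],
  "newtons": 35
}}

```text
time: 8.43
tool_pos: [0.4998, 0.1725, 0.1284]
tool_rot: [-3.141, 0.001, 1.515]
contact_force: [0.0, -0.0, -0.5]
opening: 0.0918
grip_force: 0.0
```

>>> {"method": "step_arm", "body": {
  "increments": [
    {"delta_pos": [0, 0, 0], "dr": [0, 0, 0], "fingers": 1},
    {"delta_pos": [0, 0, 0], "dr": [0, 0, 0], "fingers": 1},
    {"delta_pos": [0, 0, 0], "dr": [0, 0, 0], "fingers": 1},
    {"delta_pos": [0, 0, 0], "dr": [0, 0, 0], "fingers": 1},
    {"delta_pos": [0, 0, 0], "dr": [0, 0, 0], "fingers": 1}
  ],
  "newtons": 35
}}

```text
time: 9.05
tool_pos: [0.4997, 0.1743, 0.1304]
tool_rot: [3.141, -0.0, 1.516]
contact_force: [0.5, -0.1, -0.4]
opening: 0.0465
grip_force: 0.0
```

```bash
python3 - <<'E'
from h import *
go([.4997,.1735,.130],86.8); s=robot.observe(); print(s['opening'],s['grip_force'],s['tool_rot'])
E
```

```text
t 9.05 delta [-0.08  0.    0.04] dr [ 0.04 -0.    0.08] pos [0.4997 0.1743 0.1304] F [ 0.5 -0.1 -0.4]
0.04653918065825046 0.0 [ 3.14082330e+00 -5.04659424e-05  1.51642477e+00]
```

>>> {"method": "step_arm", "body": {
  "increments": [
    {"delta_pos": [0, 0, 0], "dr": [0, 0, 0], "fingers": 1},
    {"delta_pos": [0, 0, 0], "dr": [0, 0, 0], "fingers": 1},
    {"delta_pos": [0, 0, 0], "dr": [0, 0, 0], "fingers": 1},
    {"delta_pos": [0, 0, 0], "dr": [0, 0, 0], "fingers": 1},
    {"delta_pos": [0, 0, 0], "dr": [0, 0, 0], "fingers": 1}
  ]
}}

```text
time: 9.68
tool_pos: [0.4998, 0.1742, 0.13]
tool_rot: [3.141, -0.0, 1.516]
contact_force: [2.0, 0.3, -1.2]
opening: 0.0194
grip_force: 35.0
```

```bash
cat >> h.py <<'E'
PSI=np.radians(86.86)
def circ(A,th0,phis,r=.05,base=None):
    # tool-frame deltas (cm) for grip turned clockwise by phi (deg) from world angle th0 (deg)
    tx=np.array([np.cos(PSI),np.sin(PSI)]);ty=np.array([np.sin(PSI),-np.cos(PSI)])
    pt=lambda a:np.array(A)+r*np.array([np.cos(np.radians(a)),np.sin(np.radians(a))])
    b=pt(th0) if base is None else np.array(base)
    for p in phis:
        d=pt(th0-p)-b; print(p,[round(float(d@tx)*100,2),round(float(d@ty)*100,2)])
E
python3 - <<'E'
from h import *
circ([.5495,.1695],175.1,[10,20,30,40,50])
E
```

```text
10 [0.87, 0.1]
20 [1.7, 0.35]
30 [2.48, 0.75]
40 [3.18, 1.27]
50 [3.77, 1.9]
```

>>> {"method": "step_arm", "body": {
  "increments": [
    {"delta_pos": [0.87, 0.1, 0], "dr": [0, 0, 0], "fingers": 1},
    {"delta_pos": [1.7, 0.35, 0], "dr": [0, 0, 0], "fingers": 1},
    {"delta_pos": [2.48, 0.75, 0], "dr": [0, 0, 0], "fingers": 1},
    {"delta_pos": [3.18, 1.27, 0], "dr": [0, 0, 0], "fingers": 1},
    {"delta_pos": [3.77, 1.9, 0], "dr": [0, 0, 0], "fingers": 1}
  ]
}}

```text
time: 10.3
tool_pos: [0.5209, 0.2106, 0.13]
tool_rot: [-3.142, 0.002, 1.517]
contact_force: [2.2, -7.7, 0.3]
opening: 0.019
grip_force: 35.0
```

```bash
python3 - <<'E'
from h import *
s=robot.observe();p=s['tool_pos'][:2]-[.5495,.1695];print(np.hypot(*p),np.degrees(np.arctan2(p[1],p[0])),s['contact_force'],s['tool_pos'])
circ([.5495,.1695],125.1,[24,48,72,96,120])
circ([.5495,.1695],5.1,[24,48,72,96,120])
E
```

```text
0.0500352533157035 124.84503473273038 [ 2.18089371 -7.72237274  0.34405719] [0.52091192 0.21056395 0.12995107]
24 [0.92, 1.86]
48 [1.0, 3.94]
72 [0.23, 5.87]
96 [-1.26, 7.32]
120 [-3.21, 8.04]
24 [-2.07, -0.14]
48 [-3.91, -1.1]
72 [-5.2, -2.74]
96 [-5.71, -4.75]
120 [-5.36, -6.8]
```

>>> {"method": "step_arm", "body": {
  "increments": [
    {"delta_pos": [0.92, 1.86, 0], "dr": [0, 0, 0], "fingers": 1},
    {"delta_pos": [1.0, 3.94, 0], "dr": [0, 0, 0], "fingers": 1},
    {"delta_pos": [0.23, 5.87, 0], "dr": [0, 0, 0], "fingers": 1},
    {"delta_pos": [-1.26, 7.32, 0], "dr": [0, 0, 0], "fingers": 1},
    {"delta_pos": [-3.21, 8.04, 0], "dr": [0, 0, 0], "fingers": 1}
  ]
}}

```text
time: 10.92
tool_pos: [0.5994, 0.1754, 0.13]
tool_rot: [-3.141, -0.002, 1.517]
contact_force: [-5.4, 3.7, 3.5]
opening: 0.0193
grip_force: 35.0
```

>>> {"method": "step_arm", "body": {
  "increments": [
    {"delta_pos": [-2.07, -0.14, 0], "dr": [0, 0, 0], "fingers": 1},
    {"delta_pos": [-3.91, -1.1, 0], "dr": [0, 0, 0], "fingers": 1},
    {"delta_pos": [-5.2, -2.74, 0], "dr": [0, 0, 0], "fingers": 1},
    {"delta_pos": [-5.71, -4.75, 0], "dr": [0, 0, 0], "fingers": 1},
    {"delta_pos": [-5.36, -6.8, 0], "dr": [0, 0, 0], "fingers": 1}
  ]
}}

```text
time: 11.55
tool_pos: [0.5284, 0.1234, 0.13]
tool_rot: [3.139, -0.0, 1.515]
contact_force: [8.3, 8.4, -5.2]
opening: 0.0194
grip_force: 35.0
```

```bash
python3 - <<'E'
from h import *
s=robot.observe();p=s['tool_pos'][:2]-[.5495,.1695];print(np.hypot(*p),np.degrees(np.arctan2(p[1],p[0])),s['contact_force'],s['tool_pos'],s['opening'])
circ([.5495,.1695],-114.9,[24,48,72,96,120])
circ([.5495,.1695],-234.9,[24,48,72,96,120])
E
```

```text
0.05069951208167506 -114.60195568916726 [ 8.2527151   8.4371808  -5.16232139] [0.52839319 0.12340289 0.13002507] 0.019399843759780596
24 [1.16, -1.73]
48 [2.91, -2.84]
72 [4.97, -3.14]
96 [6.97, -2.57]
120 [8.57, -1.24]
24 [0.92, 1.86]
48 [1.0, 3.94]
72 [0.23, 5.87]
96 [-1.26, 7.32]
120 [-3.21, 8.04]
```

```bash
python3 - <<'E'
from h import *
A=np.array([.5495,.1695]);a=np.radians(-114.9);b=A+.05*np.array([np.cos(a),np.sin(a)])
circ(A,-114.9,[24,48,72,96,120],.0494,b)
circ(A,-234.9,[24,48,72,90,105],.0494)
E
```

```text
24 [1.2, -1.69]
48 [2.93, -2.78]
72 [4.97, -3.08]
96 [6.94, -2.52]
120 [8.52, -1.2]
24 [0.91, 1.84]
48 [0.99, 3.9]
72 [0.23, 5.8]
90 [-0.82, 6.94]
105 [-1.93, 7.6]
```

>>> {"method": "step_arm", "body": {
  "increments": [
    {"delta_pos": [1.2, -1.69, 0], "dr": [0, 0, 0], "fingers": 1},
    {"delta_pos": [2.93, -2.78, 0], "dr": [0, 0, 0], "fingers": 1},
    {"delta_pos": [4.97, -3.08, 0], "dr": [0, 0, 0], "fingers": 1},
    {"delta_pos": [6.94, -2.52, 0], "dr": [0, 0, 0], "fingers": 1},
    {"delta_pos": [8.52, -1.2, 0], "dr": [0, 0, 0], "fingers": 1}
  ]
}}

```text
time: 12.18
tool_pos: [0.5207, 0.2107, 0.1299]
tool_rot: [-3.141, 0.002, 1.517]
contact_force: [3.6, -12.2, -1.9]
opening: 0.0191
grip_force: 35.0
```

>>> {"method": "step_arm", "body": {
  "increments": [
    {"delta_pos": [0.91, 1.84, 0], "dr": [0, 0, 0], "fingers": 1},
    {"delta_pos": [0.99, 3.9, 0], "dr": [0, 0, 0], "fingers": 1},
    {"delta_pos": [0.23, 5.8, 0], "dr": [0, 0, 0], "fingers": 1},
    {"delta_pos": [-0.82, 6.94, 0], "dr": [0, 0, 0], "fingers": 1},
    {"delta_pos": [-1.93, 7.6, 0], "dr": [0, 0, 0], "fingers": 1}
  ]
}}

```text
time: 12.8
tool_pos: [0.596, 0.1879, 0.13]
tool_rot: [-3.142, -0.001, 1.517]
contact_force: [-2.4, 3.3, 2.4]
opening: 0.0193
grip_force: 35.0
```

```bash
cat >> h.py <<'E'
def feel():
    s=robot.observe();p=s['tool_pos'][:2]-[.5495,.1695];a=np.arctan2(p[1],p[0]);F=s['contact_force'][:2]
    print('t %.2f r %.4f ang %.1f radial %.1f tang(resist) %.1f'%(s['time'],np.hypot(*p),np.degrees(a),F@[np.cos(a),np.sin(a)],-F@[np.sin(a),-np.cos(a)]),s['contact_force'].round(1),s['opening'])
E
python3 - <<'E'
from h import *
feel()
circ([.5495,.1695],-339.9,[6,12,18,24,30],.0494)
E
```

```text
t 12.80 r 0.0500 ang 21.5 radial -1.1 tang(resist) 3.9 [-2.4  3.3  2.4] 0.01926662284897865
6 [-0.49, 0.18]
12 [-0.99, 0.31]
18 [-1.5, 0.38]
24 [-2.01, 0.4]
30 [-2.53, 0.37]
```

>>> {"method": "step_arm", "body": {
  "increments": [
    {"delta_pos": [-0.49, 0.18, 0], "dr": [0, 0, 0], "fingers": 1},
    {"delta_pos": [-0.99, 0.31, 0], "dr": [0, 0, 0], "fingers": 1},
    {"delta_pos": [-1.5, 0.38, 0], "dr": [0, 0, 0], "fingers": 1},
    {"delta_pos": [-2.01, 0.4, 0], "dr": [0, 0, 0], "fingers": 1},
    {"delta_pos": [-2.53, 0.37, 0], "dr": [0, 0, 0], "fingers": 1}
  ]
}}

```text
time: 13.42
tool_pos: [0.5989, 0.1613, 0.1301]
tool_rot: [3.139, -0.0, 1.516]
contact_force: [3.2, 2.7, 0.7]
opening: 0.019
grip_force: 35.0
```

```bash
python3 - <<'E'
from h import *
feel()
circ([.5495,.1695],-369.9,[4,8,12,16,20],.0494)
circ([.5495,.1695],-389.9,[3,6,9,12,15],.0494)
E
```

```text
t 13.43 r 0.0500 ang -9.4 radial 2.8 tang(resist) 3.2 [3.2 2.7 0.7] 0.019001474722508502
4 [-0.34, -0.05]
8 [-0.68, -0.13]
12 [-1.01, -0.23]
16 [-1.33, -0.35]
20 [-1.64, -0.49]
3 [-0.23, -0.12]
6 [-0.45, -0.26]
9 [-0.66, -0.4]
12 [-0.87, -0.56]
15 [-1.07, -0.73]
```

>>> {"method": "step_arm", "body": {
  "increments": [
    {"delta_pos": [-0.34, -0.05, 0], "dr": [0, 0, 0], "fingers": 1},
    {"delta_pos": [-0.68, -0.13, 0], "dr": [0, 0, 0], "fingers": 1},
    {"delta_pos": [-1.01, -0.23, 0], "dr": [0, 0, 0], "fingers": 1},
    {"delta_pos": [-1.33, -0.35, 0], "dr": [0, 0, 0], "fingers": 1},
    {"delta_pos": [-1.64, -0.49, 0], "dr": [0, 0, 0], "fingers": 1}
  ]
}}

```text
time: 14.05
tool_pos: [0.5931, 0.1448, 0.1301]
tool_rot: [3.139, 0.001, 1.516]
contact_force: [5.7, 0.6, -0.9]
opening: 0.019
grip_force: 35.0
```

```bash
python3 -c "
from h import *
feel()"
```

```text
t 14.05 r 0.0501 ang -29.6 radial 4.6 tang(resist) 3.3 [ 5.7  0.6 -0.9] 0.019001029273086303
```

>>> {"method": "step_arm", "body": {
  "increments": [
    {"delta_pos": [-0.23, -0.12, 0], "dr": [0, 0, 0], "fingers": 1},
    {"delta_pos": [-0.45, -0.26, 0], "dr": [0, 0, 0], "fingers": 1},
    {"delta_pos": [-0.66, -0.4, 0], "dr": [0, 0, 0], "fingers": 1},
    {"delta_pos": [-0.87, -0.56, 0], "dr": [0, 0, 0], "fingers": 1},
    {"delta_pos": [-0.87, -0.56, 0], "dr": [0, 0, 0], "fingers": 1}
  ]
}}

```text
time: 14.68
tool_pos: [0.5867, 0.136, 0.1301]
tool_rot: [3.14, 0.001, 1.516]
contact_force: [4.4, -2.3, -0.2]
opening: 0.019
grip_force: 35.0
```

```bash
python3 -c "
from h import *
feel()
circ([.5495,.1695],-401.9,[2,4,6,8],.0494)
circ([.5495,.1695],-409.9,[2,4,6,8],.0494)
circ([.5495,.1695],-417.9,[2,4,6,8],.0494)
circ([.5495,.1695],-425.9,[2,4,6,8],.0494)
"
```

```text
t 14.68 r 0.0501 ang -42.0 radial 4.8 tang(resist) 1.2 [ 4.4 -2.3 -0.2] 0.01897600566061191
2 [-0.13, -0.11]
4 [-0.26, -0.23]
6 [-0.39, -0.34]
8 [-0.51, -0.47]
2 [-0.12, -0.13]
4 [-0.23, -0.26]
6 [-0.33, -0.39]
8 [-0.44, -0.53]
2 [-0.1, -0.14]
4 [-0.19, -0.29]
6 [-0.28, -0.44]
8 [-0.36, -0.59]
2 [-0.08, -0.15]
4 [-0.15, -0.31]
6 [-0.21, -0.47]
8 [-0.27, -0.63]
```

>>> {"method": "step_arm", "body": {
  "increments": [
    {"delta_pos": [-0.1, -0.09, 0], "dr": [0, 0, 0], "fingers": 1},
    {"delta_pos": [-0.2, -0.18, 0], "dr": [0, 0, 0], "fingers": 1},
    {"delta_pos": [-0.31, -0.28, 0], "dr": [0, 0, 0], "fingers": 1},
    {"delta_pos": [-0.41, -0.37, 0], "dr": [0, 0, 0], "fingers": 1},
    {"delta_pos": [-0.51, -0.47, 0], "dr": [0, 0, 0], "fingers": 1}
  ]
}}

```text
time: 15.3
tool_pos: [0.582, 0.1314, 0.1301]
tool_rot: [3.14, 0.001, 1.516]
contact_force: [5.7, -1.4, -1.0]
opening: 0.0193
grip_force: 35.0
```

```bash
python3 -c "
from h import *
feel()"
```

```text
t 15.30 r 0.0501 ang -49.5 radial 4.7 tang(resist) 3.4 [ 5.7 -1.4 -1. ] 0.019332763295866476
```

>>> {"method": "step_arm", "body": {
  "increments": [
    {"delta_pos": [-0.09, -0.1, 0], "dr": [0, 0, 0], "fingers": 1},
    {"delta_pos": [-0.18, -0.21, 0], "dr": [0, 0, 0], "fingers": 1},
    {"delta_pos": [-0.27, -0.31, 0], "dr": [0, 0, 0], "fingers": 1},
    {"delta_pos": [-0.35, -0.42, 0], "dr": [0, 0, 0], "fingers": 1},
    {"delta_pos": [-0.44, -0.53, 0], "dr": [0, 0, 0], "fingers": 1}
  ]
}}

```text
time: 15.92
tool_pos: [0.5763, 0.1272, 0.1301]
tool_rot: [3.14, 0.001, 1.516]
contact_force: [4.6, -2.5, 0.2]
opening: 0.0192
grip_force: 35.0
```

```bash
python3 -c "
from h import *
feel()"
```

```text
t 15.93 r 0.0501 ang -57.6 radial 4.6 tang(resist) 2.6 [ 4.6 -2.5  0.2] 0.019161128885322114
```

>>> {"method": "step_arm", "body": {
  "increments": [
    {"delta_pos": [-0.08, -0.11, 0], "dr": [0, 0, 0], "fingers": 1},
    {"delta_pos": [-0.15, -0.23, 0], "dr": [0, 0, 0], "fingers": 1},
    {"delta_pos": [-0.22, -0.35, 0], "dr": [0, 0, 0], "fingers": 1},
    {"delta_pos": [-0.29, -0.47, 0], "dr": [0, 0, 0], "fingers": 1},
    {"delta_pos": [-0.36, -0.59, 0], "dr": [0, 0, 0], "fingers": 1}
  ]
}}

```text
time: 16.55
tool_pos: [0.5702, 0.1239, 0.1301]
tool_rot: [3.14, 0.001, 1.516]
contact_force: [5.9, -1.5, 0.1]
opening: 0.0191
grip_force: 35.0
```

```bash
python3 -c "
from h import *
feel()"
```

```text
t 16.55 r 0.0501 ang -65.6 radial 3.9 tang(resist) 4.8 [ 5.9 -1.5  0.1] 0.01906998247317479
```

>>> {"method": "step_arm", "body": {
  "increments": [
    {"delta_pos": [-0.03, -0.06, 0], "dr": [0, 0, 0], "fingers": 1},
    {"delta_pos": [-0.06, -0.12, 0], "dr": [0, 0, 0], "fingers": 1},
    {"delta_pos": [-0.09, -0.19, 0], "dr": [0, 0, 0], "fingers": 1},
    {"delta_pos": [-0.12, -0.25, 0], "dr": [0, 0, 0], "fingers": 1},
    {"delta_pos": [-0.15, -0.31, 0], "dr": [0, 0, 0], "fingers": 1}
  ]
}}

```text
time: 17.18
tool_pos: [0.5673, 0.1226, 0.1301]
tool_rot: [3.14, 0.001, 1.516]
contact_force: [6.1, -1.3, -0.5]
opening: 0.0191
grip_force: 35.0
```

```bash
python3 -c "
from h import *
feel()"
```

```text
t 17.18 r 0.0502 ang -69.2 radial 3.4 tang(resist) 5.3 [ 6.1 -1.3 -0.5] 0.019072967298628486
```

>>> {"method": "step_arm", "body": {
  "increments": [
    {"delta_pos": [-0.02, -0.06, 0], "dr": [0, 0, 0], "fingers": 1},
    {"delta_pos": [-0.05, -0.13, 0], "dr": [0, 0, 0], "fingers": 1},
    {"delta_pos": [-0.07, -0.19, 0], "dr": [0, 0, 0], "fingers": 1},
    {"delta_pos": [-0.1, -0.26, 0], "dr": [0, 0, 0], "fingers": 1},
    {"delta_pos": [-0.12, -0.32, 0], "dr": [0, 0, 0], "fingers": 1}
  ]
}}

```text
time: 17.8
tool_pos: [0.5644, 0.1216, 0.1301]
tool_rot: [3.139, 0.001, 1.516]
contact_force: [7.2, -2.2, -2.9]
opening: 0.0194
grip_force: 35.0
```

```bash
python3 -c "
from h import *
feel()
circ([.5495,.1695],-433.9,[2,4,6,8],.0494)
"
```

```text
t 17.80 r 0.0501 ang -72.8 radial 4.2 tang(resist) 6.2 [ 7.2 -2.2 -2.9] 0.019441129989256012
2 [-0.05, -0.16]
4 [-0.1, -0.33]
6 [-0.14, -0.5]
8 [-0.18, -0.66]
```

>>> {"method": "step_arm", "body": {
  "increments": [
    {"delta_pos": [-0.01, -0.04, 0], "dr": [0, 0, 0], "fingers": 1},
    {"delta_pos": [-0.02, -0.08, 0], "dr": [0, 0, 0], "fingers": 1},
    {"delta_pos": [-0.04, -0.12, 0], "dr": [0, 0, 0], "fingers": 1},
    {"delta_pos": [-0.05, -0.16, 0], "dr": [0, 0, 0], "fingers": 1},
    {"delta_pos": [-0.06, -0.2, 0], "dr": [0, 0, 0], "fingers": 1}
  ]
}}

```text
time: 18.42
tool_pos: [0.5626, 0.1211, 0.1301]
tool_rot: [3.138, 0.001, 1.516]
contact_force: [8.1, -2.1, -2.6]
opening: 0.0193
grip_force: 35.0
```

```bash
python3 -c "
from h import *
feel();im=snap('scene','s2'); cv2.imwrite('pics/s2c.png',cv2.resize(im[180:300,200:420,::-1],(770,420),interpolation=cv2.INTER_CUBIC))
feel()
"
```

```text
t 18.43 r 0.0501 ang -74.9 radial 4.1 tang(resist) 7.3 [ 8.1 -2.1 -2.6] 0.019275755185101655
t 18.48 r 0.0501 ang -75.0 radial 3.6 tang(resist) 6.8 [ 7.5 -1.7 -2.4] 0.01937796399197888
```

View pics/s2c.png

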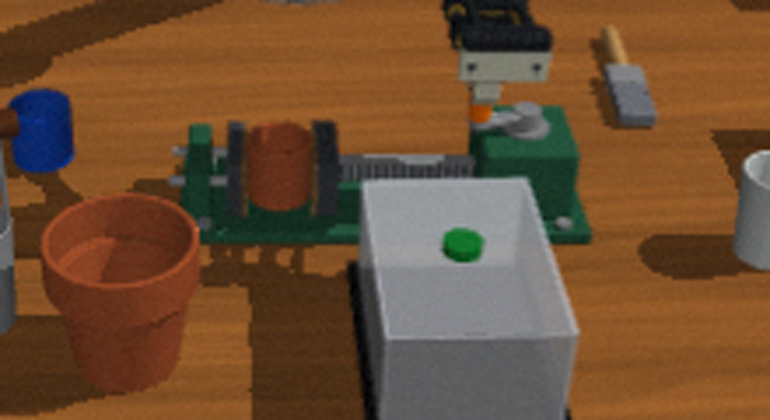

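The crop shows the pot at (280,165) held between both jaws. The resistance of about 7 N corresponds to roughly 25 N on the pot. I'll hold briefly, then let go and retreat upward.

>>> {"method": "step_arm", "body": {
  "increments": [
    {"delta_pos": [0, 0, 0], "dr": [0, 0, 0], "fingers": 1},
    {"delta_pos": [0, 0, 0], "dr": [0, 0, 0], "fingers": 1},
    {"delta_pos": [0, 0, 0], "dr": [0, 0, 0], "fingers": 1},
    {"delta_pos": [0, 0, 0], "dr": [0, 0, 0], "fingers": 0.3},
    {"delta_pos": [0, 0, 0], "dr": [0, 0, 0], "fingers": -0.2}
  ]
}}

```text
time: 19.1
tool_pos: [0.5601, 0.1218, 0.1296]
tool_rot: [-3.139, 0.0, 1.516]
contact_force: [-0.3, 0.4, -0.2]
opening: 0.0347
grip_force: 0.0
```

>>> {"method": "step_arm", "body": {
  "increments": [
    {"delta_pos": [0, 0, 0], "dr": [0, 0, 0], "fingers": -0.2},
    {"delta_pos": [0, 0, 0], "dr": [0, 0, 0], "fingers": -0.2},
    {"delta_pos": [0, 0, -2], "dr": [0, 0, 0], "fingers": -0.2},
    {"delta_pos": [0, 0, -5], "dr": [0, 0, 0], "fingers": -0.2},
    {"delta_pos": [0, 0, -9], "dr": [0, 0, 0], "fingers": -0.2}
  ]
}}

```text
time: 19.73
tool_pos: [0.5604, 0.1219, 0.2201]
tool_rot: [-3.139, 0.0, 1.516]
contact_force: [0.3, 0.4, 0.1]
opening: 0.0555
grip_force: 0.0
```

>>> {"method": "step_arm", "body": {
  "increments": [
    {"delta_pos": [0, 0, -2], "dr": [0, 0, 0], "fingers": -0.2},
    {"delta_pos": [0, 0, -2], "dr": [0, 0, 0], "fingers": -0.2},
    {"delta_pos": [0, 0, -2], "dr": [0, 0, 0], "fingers": -0.2},
    {"delta_pos": [0, 0, -2], "dr": [0, 0, 0], "fingers": -0.2},
    {"delta_pos": [0, 0, -2], "dr": [0, 0, 0], "fingers": -0.2}
  ]
}}

```text
time: 20.35
tool_pos: [0.5609, 0.1219, 0.2391]
tool_rot: [-3.14, 0.0, 1.516]
contact_force: [0.2, -0.6, -0.5]
opening: 0.0546
grip_force: 0.0
```

```bash
python3 -c "
from h import *
im=snap('scene','s3'); cv2.imwrite('pics/s3c.png',cv2.resize(im[180:300,200:420,::-1],(770,420),interpolation=cv2.INTER_CUBIC))
feel()
"
```

```text
t 20.40 r 0.0490 ang -76.4 radial 0.2 tang(resist) 0.3 [ 0.4 -0.1 -0. ] 0.05539990340709204
```

View pics/s3c.png

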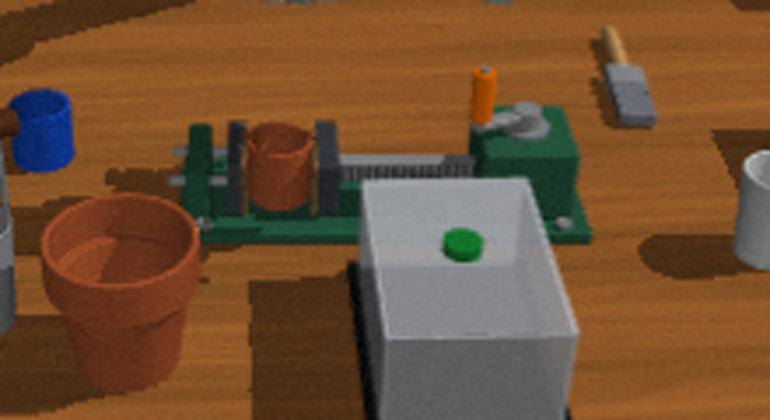

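The pot is still upright and held between the jaws, and the crank grip at (483,95) is free with the gripper clear above it, so I'm handing in.

```bash
python3 -c "
from h import *
print(robot.hand_in())"
```

```text
the job is handed in; nothing more can be done
None
```

The pot stands upright and centred on the clamp bed, clamped at an estimated 25 N (no more than 18 N once the crank was let go). The arm is clear, nothing else was touched, and I handed the job in at about 20 s; the hand-in returned no verdict.

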